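Clear the craft bench scrap into the lidded bin

TASK

Slide the scrap bin's green lid fully open, clear the three pieces of wood scrap (dark bark, brown offcut, plywood corner) off the raised white board into that bin, then slide the lid fully shut again. Leave the two bead animals on the board standing where they are; nothing goes into the bead stock box on the other side.

Things in the scene. Friction and masses are not known exactly. Their poses are not given: they have to be found in the camera images.
- chest: Low fixed drawer chest whose flat white top is the working board: 300 mm (its x) by 260 mm (its y), 120 mm high, no rim. Origin: centre of its underside, on the table; +x points away from the robot, turned by up to 0.18 rad. Bin and stock box stand against its two y sides, with the same yaw; which of them is on which side varies.
- scrap_bin: Fixed grey scrap bin, 240 mm (its x) by 150 mm (its y), walls 5 mm thick, 108 mm high, inner floor at 5 mm, under a sliding lid. Origin: centre of its underside, on the table. It stands 5 mm from one y side of the chest, 45 mm nearer the robot than the chest's centre (chest's x); its rim is 12 mm below the board. Two thin runners go on 200 mm behind it to carry the open lid.
- scrap_lid (a joint): Position of the bin's flat green lid in m: 0 fully shut, 0.20 fully open (slid along the bin's +x, away from the robot; the bin's front 200 mm is then uncovered). Starts at 0 to 0.025. Slides with about 1.5 N of friction plus 6 N per m/s, stays where it is left. Its top surface lies 115 mm above the table, 5 mm below the board.
- lid_tab (a point): Middle of the top edge of the black upright tab at the lid's front end (nearest the robot), 155 mm above the table. The tab is 50 mm wide (bin's y), 14 mm thick (bin's x), 40 mm tall above the lid; it can be pushed from either side with the fingertips. With the lid shut it is 108 mm in front of the bin's centre. Axes as the bin's.
- stock_box: Fixed clear divided box of bead stock, 240 x 150 x 90 mm, on the chest's other y side in the mirror place of the bin. Not for scrap. Origin: centre of its underside.
- bark: Loose dark bark chunk on the board, about 44 mm (its x) by 80 mm (its y) by 26 mm high, narrower (30 mm) at its -y end; about 50 g. Origin: middle of the piece, 13 mm above the board.
- offcut: Loose brown wood block on the board, 45 mm (its x) by 72 mm (its y) by 32 mm high; about 70 g. Origin: its middle, 16 mm above the board.
- corner: Loose L-shaped plywood offcut on the board, 28 mm high: long leg 75 mm (its y) by 26 mm, short leg to +x at its -y end, 52 mm overall in x; about 60 g. Origin: middle of the outline, 14 mm above the board.
- bead_dog: Small loose pale amber bead dog standing on the far part of the board, about 60 mm across and 70 mm high, 90 g. Origin: centre of its underside. Must stay.
- bead_bird: Small loose blue bead bird standing on the far part of the board, about 60 mm across and 70 mm high, 90 g. Origin: centre of its underside. Must stay.

How it is judged (in metres and radians):
On the way, in this order (a step that is already met when the one before it is completed fails the run):
1. the bin's lid is slid open (value of joint scrap_lid above 0.18 m), for 0.2 s.
2. all three pieces of scrap lie in the bin (x of bark in the frame of scrap_bin between -0.115 and 0.115 m and y of bark in the frame of scrap_bin between -0.07 and 0.07 m and z of bark in the frame of scrap_bin between 0 and 0.105 m and x of offcut in the frame of scrap_bin between -0.115 and 0.115 m and y of offcut in the frame of scrap_bin between -0.07 and 0.07 m and z of offcut in the frame of scrap_bin between 0 and 0.105 m and x of corner in the frame of scrap_bin between -0.115 and 0.115 m and y of corner in the frame of scrap_bin between -0.07 and 0.07 m and z of corner in the frame of scrap_bin between 0 and 0.105 m), for 0.2 s.
At the end, for the whole second after the job is handed in: All three pieces of scrap lie at rest inside the scrap bin with their middles below its rim (between its walls, under 105 mm), the lid is shut to within 10 mm, and both bead animals stand upright (within 0.2 rad) on the board within 25 mm of where they began (all of step 2 and value of joint scrap_lid below 0.01 m and linear speed of each of bark, offcut, corner, bead_dog, bead_bird below 0.03 m/s and angle between each of bead_dog, bead_bird's own z axis and vertical below 0.2 rad and distance of each of bead_dog, bead_bird from where it was at the start of the episode below 0.025 m); the robot touches nothing.
It fails at once if the bead dog is knocked over or shoved more than 25 mm (distance of bead_dog from where it was at the start of the episode above 0.025 m or angle between bead_dog's own z axis and vertical above 0.5 rad).
It fails at once if the bead bird is knocked over or shoved more than 25 mm (distance of bead_bird from where it was at the start of the episode above 0.025 m or angle between bead_bird's own z axis and vertical above 0.5 rad).
It also fails if it takes over 72 s, if anything falls off the work surface, if the arm or the gripper's body presses on something with over 40 N, if the wrist force passes 120 N, or if a joint passes its speed limit or range.

ROBOT

A 6-joint arm with a two-finger parallel gripper is mounted at the origin on the work surface. World frame = base frame: x ahead of the robot, y to its left, z up, the work surface at z = 0. Lengths are in mm, angles in rad, forces in N, time in s.
With the tool pointing down it reaches from about 325 to 900 mm from the base axis. Payload 3.5 kg.
Tool frame: the origin (TCP) lies midway between the tips of the shut fingers; the grasp point (between the pads) lies 19 mm behind it; z points along the fingers, y is the line along which they close (so a half turn about z gives the same grasp; the last joint's range is limited). The gripper opens to 85 mm and grips with 20 to 120 N. Pads are 22 mm wide; open, the fingers measure 114 mm over their backs; the gripper's body (76 mm by 85 mm) begins 54 mm behind the grasp point. The pads swing forward as they close: fully open they stand 13 mm farther back than shut.
Start: joints at [1.191, 0.276, -0.026, 1.268, 0, 1.467], TCP at [170.806, 601.205, 205.213] pointing down, gripper open.
Joint ranges: [-3.12, 3.12], [-0.85, 1.88], [-1.08, 1.24], [-1.95, 2.15], [-1.57, 1.53], [-3.14, 3.14]. Speed limits (rad/s): [2.57, 2.57, 3.14, 3.14, 3.14, 3.14].

INTERFACE

Orientations are given as [roll, pitch, yaw] about the fixed x, y, z axes, in that order (R = Rz(yaw) Ry(pitch) Rx(roll)).
In Python, from cell import ctrl gives the robot as it stands.
- The arm moves only by the tool arm_command, never from a script. Its argument "increments" is a list that holds one entry, the list of rows, each a list of 7 numbers: the closure, from -1 (fully open) to 1 (shut), then the shift along the tool's x, y, z in cm, then the turn, a rotation vector about the tool's x, y, z in degrees. In form: [[[gripper, x, y, z, rx, ry, rz], ...]]. A call has 1 to 12 rows; each row shifts and turns the commanded pose from where the row before left it, along the tool's axes as they then stand; what a row does not reach is not made up. A row lasts 1/8 s, in which the tool goes at most 62.5 mm and 10.7 degrees, less where a joint would pass 70% of its speed; a pose out of reach is approached as far as the arm can. A call with a gripper value outside its range is refused whole. The fingers move at their own pace and stop on an object; "grip_force" is the grip in N (left out, the last holds). Time passes only in rows, so rows that do not move let the fingers close. It gives the time, the measured TCP pose, the force, the opening and the grip force at its end, in the units of the state.
- ctrl.get_obs(): the state, without advancing time (a new reading comes with each control period).
- ctrl.camera(name): name is "scene" or "top" or "wrist"; returns a dict with "color" (480x640x3 uint8, red, green, blue), "K" (3x3 intrinsics, pixels), "eye" and "orientation" of the camera in the world. Camera axes: x right, y up, looking along -z (the intrinsics and any distortion apply to the point x, -y, -z); pixel columns grow to the right and rows downward; lengths in mm; the calibration is good to about 2 mm. The wrist camera is an equidistant fisheye: a pixel r from the principal point sees the ray r / f radians off the axis. A picture is of the moment at which its call begins. There is no depth.
- ctrl.close_job(): hands the job in; it is judged then, once.
The state is a dict: "clock": time; "joint_positions": joint angles; "joint_vel": joint speeds; "effort": joint torques, N m; "position": TCP position; "tcp_rot": TCP orientation; "ft_force": force on the tool from outside, world axes, zero at the start; "torque": the same for the moment, N m; "opening": finger opening in mm; "finger_force": force on a finger pad.
Only numpy, scipy, OpenCV 4.12 (cv2) and the standard library are available. Lean on these libraries where they do the work, as an engineer would, in place of code of your own. Each camera call takes 0.05 s, during which the arm holds its last target. There are 200 camera calls.

## Working session

There is one attempt and no reset: what is moved stays moved. The work goes in short steps, Python scripts to look and compute and a tool call to move; the robot and the scene stay as the last step left them, time stands still between calls to the robot, and variables do not carry over. Pictures are saved under pics/ and viewed, at most 10 in all, crops included, and the job is handed in when it is done.

Besides the shell and the picture viewer there is one more tool, called after "Emit:" as name(argument=value, ...) on one line, values as JSON. arm_command: Moves the arm, as the interface text tells. Its arguments: {"type":"object","properties":{"increments":{"type":"array"},"grip_force":{"type":"number"}},"required":["increments"]}

```bash
ls; mkdir -p pics; cat > h.py <<'E'
import numpy as np, cv2
from scipy.spatial.transform import Rotation as R
from cell import ctrl
def rot(o):
    o=np.array(o,float)
    return o if o.shape==(3,3) else R.from_euler('xyz',o).as_matrix() if o.size==3 else R.from_quat(o).as_matrix()
def ray(c,uv):
    K=np.array(c['K']); x=(uv[0]-K[0,2])/K[0,0]; y=(uv[1]-K[1,2])/K[1,1]
    d=rot(c['orientation'])@np.array([x,-y,-1.]); return np.array(c['eye'],float),d/np.linalg.norm(d)
def plane(c,uv,z):
    e,d=ray(c,uv); return e+d*(z-e[2])/d[2]
def tri(c1,u1,c2,u2):
    e1,d1=ray(c1,u1); e2,d2=ray(c2,u2)
    s=np.linalg.lstsq(np.c_[d1,-d2],e2-e1,rcond=None)[0]
    a=e1+s[0]*d1; b=e2+s[1]*d2; return (a+b)/2,np.linalg.norm(a-b)
E
python3 - <<'E'
from h import *
for n in ['scene','top']:
    c=ctrl.camera(n); cv2.imwrite(f'pics/{n}0.png',c['color'][:,:,::-1]); np.save(f'{n}0.npy',c,allow_pickle=True)
    print(n,c['K'],c['eye'],c['orientation'])
print(ctrl.get_obs())
E
```

```text
pics
scene [[434.16022331   0.         320.77069199]
 [  0.         434.16022331 238.00655862]
 [  0.           0.           1.        ]] [728.54546937 328.04891335 644.30556342] [0.59329937 0.00693294 2.54643901]
top [[482.68446543   0.         324.62611564]
 [  0.         482.68446543 242.69738642]
 [  0.           0.           1.        ]] [461.14469598  34.7030576  904.35539545] [ 0.10421448 -0.025268   -1.58956018]
{'clock': 0.1, 'joint_positions': array([ 1.19058537e+00,  2.77065113e-01, -2.77566339e-02,  1.26800834e+00,
        6.58642771e-08,  1.46739547e+00]), 'joint_vel': array([ 0.0003135 , -0.00198306,  0.00306255,  0.00073277,  0.00272702,
        0.00037749]), 'effort': array([-5.64639540e-04, -4.46709716e+01,  2.96128285e+01,  8.48207215e-03,
       -1.39545400e-04,  1.63152589e-05]), 'position': array([170.52902108, 600.48805717, 204.16042511]), 'tcp_rot': array([-3.13956977e+00, -2.09983146e-04,  2.86478235e+00]), 'ft_force': array([0.18940821, 0.37276365, 1.05857012]), 'torque': array([ 0.0140258 , -0.01982374,  0.02328278]), 'finger_force': 0.0, 'opening': 85.1887369914269}
```

View pics/top0.png

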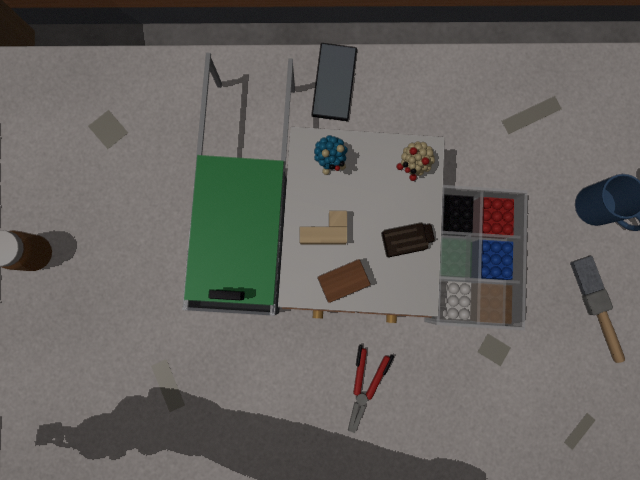

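View pics/scene0.png

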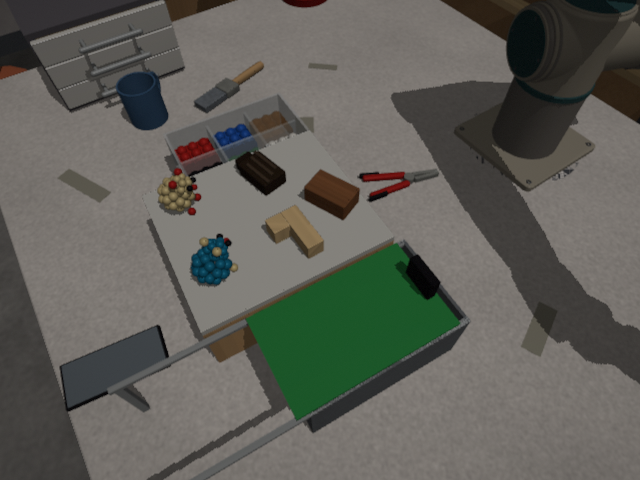

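The top view shows the bin on the +y side: its lid is green, slightly open, and the tab is at about (226,294). On the board I see corner (325,230), bark (408,239), offcut (344,280), bird (330,153) and dog (418,158). The scene view shows the same layout, with the tab at (423,277).

```bash
cat >> h.py <<'E'
def blob(im,lo,hi,roi):
    h=cv2.cvtColor(im,cv2.COLOR_RGB2HSV); m=cv2.inRange(h,np.array(lo),np.array(hi))
    z=np.zeros_like(m); x0,y0,x1,y1=roi; z[y0:y1,x0:x1]=m[y0:y1,x0:x1]
    c=cv2.findContours(cv2.morphologyEx(z,cv2.MORPH_CLOSE,np.ones((3,3))),cv2.RETR_EXTERNAL,cv2.CHAIN_APPROX_NONE)[0]
    return max(c,key=cv2.contourArea) if c else None
E
python3 - <<'E'
from h import *
t=np.load('top0.npy',allow_pickle=True).item(); s=np.load('scene0.npy',allow_pickle=True).item()
np.set_printoptions(precision=1,suppress=True)
ht=cv2.cvtColor(t['color'],cv2.COLOR_RGB2HSV);hs=cv2.cvtColor(s['color'],cv2.COLOR_RGB2HSV)
for n,(u,v),(a,b) in [('lid',(240,220),(360,320)),('offcut',(344,280),(330,188)),('corner',(325,236),(305,230)),('bark',(404,240),(258,172)),('board',(360,200),(240,215)),('tab',(226,295),(423,277))]:
    print(n,ht[v,u],hs[b,a])
def show(n,lo,hi,r1,r2,z):
    a=blob(t['color'],lo,hi,r1); b=blob(s['color'],lo,hi,r2)
    for nm,c,q in (('top',t,a),('scene',s,b)):
        if q is None: print(n,nm,'none'); continue
        p=cv2.approxPolyDP(q,0.03*cv2.arcLength(q,True),True)[:,0]
        print(n,nm,cv2.contourArea(q),[(tuple(int(i) for i in k),plane(c,k,z)[:2].round(0).tolist()) for k in p])
    P=np.array([plane(t,k[0],z)[:2] for k in a],np.float32); print('  rect',cv2.minAreaRect(P))
show('lid',(50,120,40),(75,255,255),(170,130,300,320),(230,230,480,440),115)
show('offcut',(0,80,30),(15,255,255),(312,250,375,305),(300,165,365,222),152)
show('corner',(14,60,80),(30,255,255),(292,205,355,250),(260,200,330,260),148)
show('bark',(0,0,0),(180,255,75),(375,215,442,262),(230,145,290,195),146)
show('tab',(0,0,0),(180,255,40),(205,285,248,303),(400,252,445,302),155)
show('board',(0,0,100),(180,40,255),(270,120,450,318),(140,130,400,335),120)
E
```

```text
lid [ 67 133  98] [ 67 173  87]
offcut [ 11 141  85] [ 13 166  77]
corner [ 18  88 133] [ 18 104 133]
bark [15 83 49] [ 14 103  42]
board [ 15  11 134] [ 23  16 131]
tab [165  18  29] [0 0 3]
lid top 12224.5 [((198, 156), [692.0, 221.0]), ((186, 298), [457.0, 239.0]), ((272, 304), [445.0, 100.0]), ((283, 162), [680.0, 80.0])]
lid scene 18665.0 [((397, 244), [446.0, 102.0]), ((246, 319), [684.0, 81.0]), ((297, 419), [695.0, 223.0]), ((459, 323), [458.0, 242.0])]
  rect ((568.88623046875, 160.6733856201172), (142.705322265625, 238.40203857421875), 85.42022705078125)
offcut top 1228.5 [((359, 260), [511.0, -39.0]), ((318, 277), [486.0, 26.0]), ((328, 301), [449.0, 11.0]), ((369, 285), [472.0, -54.0])]
offcut scene 1614.0 [((320, 170), [476.0, -53.0]), ((305, 186), [512.0, -39.0]), ((305, 199), [526.0, -18.0]), ((343, 219), [501.0, 42.0]), ((359, 189), [450.0, 11.0])]
  rect ((479.7274475097656, -14.47503662109375), (44.12348556518555, 71.22024536132812), 21.876832962036133)
corner top 962.5 [((346, 211), [590.0, -21.0]), ((330, 211), [590.0, 5.0]), ((328, 227), [565.0, 8.0]), ((300, 227
[... 1179 characters left out ...]
, [457.0, 169.0])]
  rect ((461.6158447265625, 166.58326721191406), (53.71430969238281, 13.752030372619629), 88.90766906738281)
board top 31694.0 [((270, 120), [751.0, 101.0]), ((270, 317), [424.0, 103.0]), ((438, 317), [419.0, -168.0]), ((441, 278), [482.0, -176.0]), ((449, 317), [419.0, -186.0]), ((449, 120), [748.0, -201.0])]
board scene 34373.0 [((140, 130), [667.0, -336.0]), ((140, 331), [804.0, 22.0]), ((193, 334), [750.0, 63.0]), ((149, 218), [727.0, -143.0]), ((201, 332), [740.0, 67.0]), ((399, 242), [444.0, 103.0]), ((399, 130), [293.0, -78.0]), ((194, 215), [668.0, -110.0])]
  rect ((584.6622314453125, -48.40101623535156), (301.7966613769531, 329.40850830078125), 89.45846557617188)
```

```bash
python3 - <<'E'
from h import *
t=np.load('top0.npy',allow_pickle=True).item(); s=np.load('scene0.npy',allow_pickle=True).item()
np.set_printoptions(precision=1,suppress=True)
for n,a,b in [('lid',(198,156),(297,419)),('lid',(186,298),(459,323)),('lid',(272,304),(397,244)),('lid',(283,162),(246,319)),
 ('off',(359,260),(305,186)),('off',(328,301),(359,189)),('off',(369,285),(320,170)),('cor',(346,211),(265,220)),('cor',(346,242),(295,205)),
 ('bark',(384,230),(264,194)),('bark',(386,255),(285,181)),('tab',(209,291),(427,299)),('tab',(244,297),(410,256)),('boardFR',(444,137),(149,218)),]:
    p,e=tri(t,a,s,b); print(n,p,round(e,1))
# board white mask component around centre, lines of its edges
h=cv2.cvtColor(t['color'],cv2.COLOR_RGB2HSV)
for k in [(290,127),(444,137),(441,316),(280,308)]: print('board',plane(t,k,120)[:2])
for k in [(187,308),(271,313)]: print('bin front',plane(t,k,108)[:2])
for n,k in [('bird',(330,151)),('dog',(419,156))]: print(n,plane(t,k,155)[:2])
im=t['color'][110:330,170:460][:,:,::-1]; cv2.imwrite('pics/crop.png',cv2.resize(im,None,fx=2.7,fy=2.7,interpolation=cv2.INTER_CUBIC))
E
```

```text
lid [693.7 222.1 110.3] 1.3
lid [456.7 240.3 111.1] 1.7
lid [444.8 100.6 112.7] 0.4
lid [682.4  79.7 110.4] 2.7
off [511.8 -39.4 151.5] 0.8
off [448.9  10.5 151.2] 0.6
off [473.3 -54.9 148.8] 2.7
cor [590.9 -21.4 147. ] 1.8
cor [541.2 -20.2 147. ] 1.7
bark [561.4 -83.9 122.8] 1.1
bark [520.8 -86.  125. ] 0.4
tab [470.3 197.2 123.1] 7.7
tab [458.3 140.2 144.4] 3.1
boardFR [ 732.3 -205.1   57.3] 14.2
board [738.4  67.6]
board [ 718.5 -191. ]
board [ 420.5 -172.8]
board [438.4  87.1]
bin front [441.  238.7]
bin front [430.3 102.6]
bird [685.9   3. ]
dog [ 676.1 -139.3]
```

View pics/crop.png

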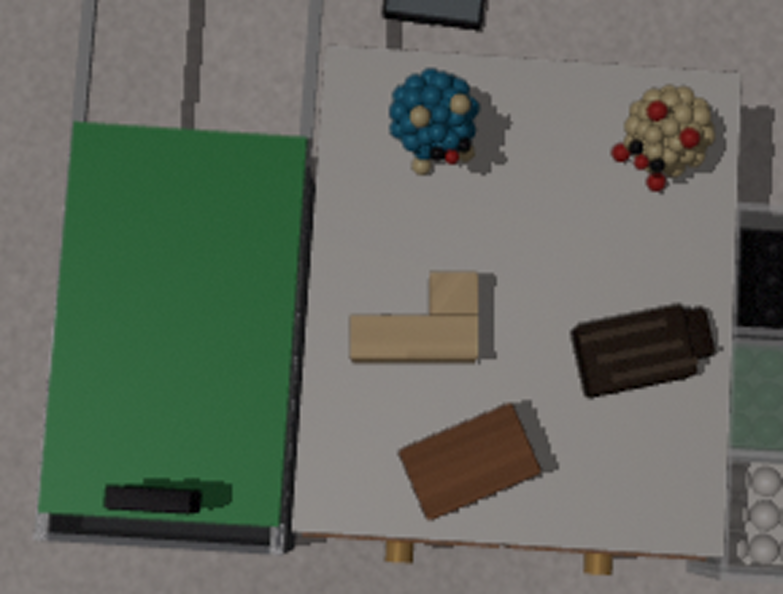

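```bash
cat >> h.py <<'E'
BIN=np.array([551.,161.]); BY=-0.073
def b2w(x,y=0): return BIN+np.array([[np.cos(BY),-np.sin(BY)],[np.sin(BY),np.cos(BY)]])@[x,y]
def plan(targets):
    "targets: (x,y,z,yaw); rz first (deg), then the shift in the turned tool frame (cm)"
    o=ctrl.get_obs(); p=np.array(o['position']); M=rot(o['tcp_rot'])
    print('at',p.round(1),np.round(o['tcp_rot'],3),round(o['clock'],2),'F',np.round(o['ft_force'],1),'op',round(o['opening'],1))
    for t in targets:
        T=R.from_euler('xyz',[np.pi,0,t[3]]).as_matrix(); rv=np.degrees(R.from_matrix(M.T@T).as_rotvec())
        d=T.T@(np.array(t[:3])-p)/10; print('turn',rv.round(1),'shift cm',d.round(2)); p=np.array(t[:3]);M=T
E
python3 - <<'E'
from h import *
Y=np.pi+BY
plan([(*b2w(-120),205,Y),(*b2w(-120),130,Y),(*b2w(77),130,Y),(*b2w(77),230,Y)])
E
```

```text
at [170.5 600.5 204.2] [-3.14  -0.     2.865] 0.1 F [0.2 0.4 1.1] op 85.2
turn [ -0.1  -0.  -11.7] shift cm [-29.15 -41.06  -0.08]
turn [0. 0. 0.] shift cm [ 0.  -0.   7.5]
turn [0. 0. 0.] shift cm [-19.7   0.    0. ]
turn [0. 0. 0.] shift cm [  0.   0. -10.]
```

Emit:
arm_command(increments=[[[1,0,0,0,0,0,-5.85],[1,0,0,0,0,0,-5.85],[1,-3.24,-4.56,0,0,0,0],[1,-3.24,-4.56,0,0,0,0],[1,-3.24,-4.56,0,0,0,0],[1,-3.24,-4.56,0,0,0,0],[1,-3.24,-4.56,0,0,0,0],[1,-3.24,-4.56,0,0,0,0],[1,-3.24,-4.56,0,0,0,0],[1,-3.24,-4.56,0,0,0,0],[1,-3.24,-4.56,0,0,0,0],[1,0,0,0,0,0,0]]])

```text
clock: 1.6
position: [433.3, 167.9, 204.9]
tcp_rot: [-3.141, 0.0, 3.063]
ft_force: [0.4, 0.3, -1.2]
opening: 0.1
finger_force: 0.0
```

Emit:
arm_command(increments=[[[1,0,0,2.5,0,0,0],[1,0,0,2.5,0,0,0],[1,0,0,2.5,0,0,0],[1,0,0,0,0,0,0]]])

```text
clock: 2.1
position: [428.8, 170.9, 128.0]
tcp_rot: [-3.14, -0.006, 3.07]
ft_force: [-0.1, -0.3, -0.4]
opening: 0.3
finger_force: 0.0
```

```bash
python3 - <<'E'
from h import *
Y=np.pi+BY
plan([(*b2w(-120),130,Y),(*b2w(77),130,Y)])
E
```

```text
at [428.8 170.9 128. ] [-3.14  -0.006  3.07 ] 2.1 F [-0.1 -0.3 -0.4] op 0.3
turn [-0.1 -0.3  0.1] shift cm [-0.26 -0.1  -0.2 ]
turn [0. 0. 0.] shift cm [-19.7   0.    0. ]
```

Emit:
arm_command(increments=[[[1,-1.5,0,0,0,0,0],[1,-1.8,0,0,0,0,0],[1,-1.8,0,0,0,0,0],[1,-1.8,0,0,0,0,0],[1,-1.8,0,0,0,0,0],[1,-1.8,0,0,0,0,0],[1,-1.8,0,0,0,0,0],[1,-1.8,0,0,0,0,0],[1,-1.8,0,0,0,0,0],[1,-1.8,0,0,0,0,0],[1,-1.5,0,0,0,0,0],[1,0,0,0,0,0,0]]])

```text
clock: 3.6
position: [624.6, 156.7, 130.1]
tcp_rot: [3.141, 0.0, 3.069]
ft_force: [0.2, 0.2, 0.6]
opening: 0.0
finger_force: 0.0
```

Emit:
arm_command(increments=[[[1,-0.5,0,0,0,0,0],[1,0,0,0,0,0,0]]])

```text
clock: 3.85
position: [628.2, 156.5, 130.2]
tcp_rot: [-3.142, -0.0, 3.069]
ft_force: [0.1, 0.6, -0.2]
opening: -0.0
finger_force: 0.0
```

```bash
python3 - <<'E'
from h import *
np.set_printoptions(precision=1,suppress=True)
Y=np.pi+BY
plan([(*b2w(77),130,Y)])
t=ctrl.camera('top'); s=ctrl.camera('scene'); cv2.imwrite('pics/t1.png',t['color'][:,:,::-1])
for c,r in((t,(170,40,300,320)),(s,(0,230,480,480))):
  q=blob(c['color'],(50,120,40),(75,255,255),r); p=cv2.approxPolyDP(q,0.03*cv2.arcLength(q,True),True)[:,0]
  print([plane(c,k,115)[:2].round() for k in p])
E
```

```text
at [628.2 156.5 130.2] [-3.1 -0.   3.1] 3.85 F [ 0.1  0.6 -0.2] op -0.0
turn [-0. -0.  0.] shift cm [ 0.  -0.1  0. ]
[array([686., 143.]), array([641., 107.]), array([624., 185.]), array([452., 150.]), array([445., 100.]), array([682.,  82.])]
[array([446., 102.]), array([525.,  92.]), array([618., 181.]), array([636.,  86.]), array([684.,  81.]), array([695., 223.]), array([458., 242.])]
```

View pics/t1.png

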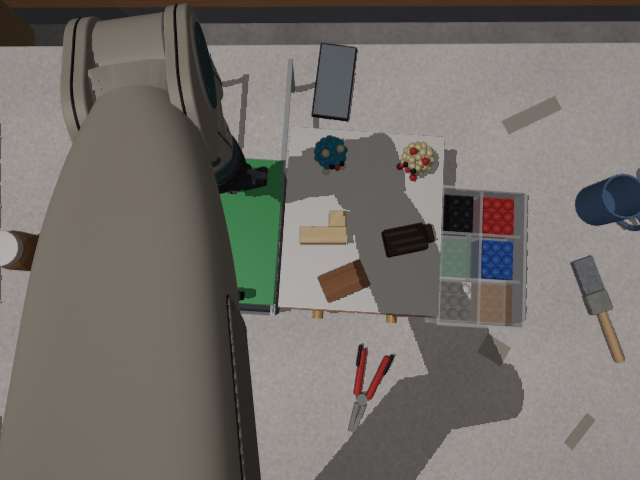

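The top view shows the lid unmoved: green still reaches down to (272,304) and the tab end is still at (240,294), although the gripper travelled to about (240,180). I'll check where the fingers really are.

```bash
cat >> h.py <<'E'
def proj(c,P):
    q=rot(c['orientation']).T@(np.array(P,float)-np.array(c['eye'])); K=np.array(c['K']); return (K[0,0]*q[0]/-q[2]+K[0,2]).round(1),(K[1,1]*-q[1]/-q[2]+K[1,2]).round(1)
E
python3 - <<'E'
from h import *
s=ctrl.camera('scene'); t=ctrl.camera('top'); p=ctrl.get_obs()['position']; im=s['color'][:,:,::-1].copy()
print(proj(s,p),proj(t,p))
im=im[200:440,230:480]; cv2.imwrite('pics/s1.png',cv2.resize(im,None,fx=2.4,fy=2.4))
E
```

```text
(np.float64(313.2), np.float64(337.3)) (np.float64(235.7), np.float64(191.3))
```

View pics/s1.png

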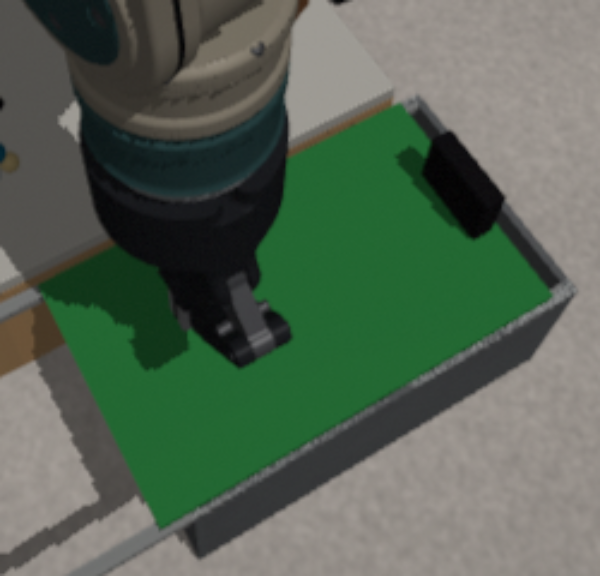

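```bash
python3 - <<'E'
from h import *
w=ctrl.camera('wrist'); t=ctrl.camera('top'); o=ctrl.get_obs()
np.set_printoptions(precision=3,suppress=True)
print(w['K'],w['eye'],w['orientation'],o['position'],o['opening'],o['joint_positions'])
a=cv2.resize(w['color'],(400,300)); b=cv2.resize(t['color'][140:230,190:310],(400,300))
cv2.imwrite('pics/w1.png',np.hstack([a,b])[:,:,::-1])
E
```

```text
[[371.648   0.    322.28 ]
 [  0.    371.648 236.416]
 [  0.      0.      1.   ]] [547.204 162.777 299.07 ] [-0.32   0.     1.498] [628.081 156.502 130.311] -0.13982229402621218 [ 0.144  0.36  -0.073  1.137  0.     0.217]
```

View pics/w1.png

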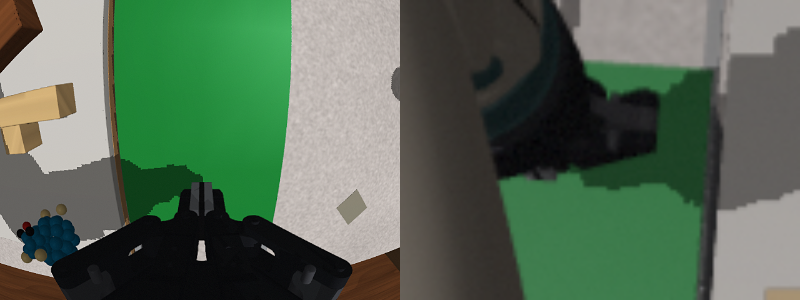

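The wrist view shows the fingers shut with their tips near (203,185) of the half picture. I can't see from it whether they passed above the tab, so I'll measure the tip height from both views at full resolution.

```bash
cat >> h.py <<'E'
def wproj(c,P):
    q=rot(c['orientation']).T@(np.array(P,float)-np.array(c['eye'])); q=q*[1,-1,-1]; K=np.array(c['K'])
    th=np.arctan2(np.hypot(q[0],q[1]),q[2]); r=K[0,0]*th; n=np.hypot(q[0],q[1]); return (q[:2]/n*r+K[:2,2]).round(1)
def wray(c,uv):
    K=np.array(c['K']); v=np.array(uv,float)-K[:2,2]; r=np.linalg.norm(v); th=r/K[0,0]
    q=np.array([v[0]/r*np.sin(th),-v[1]/r*np.sin(th),-np.cos(th)]); return np.array(c['eye'],float),rot(c['orientation'])@q
def wplane(c,uv,z):
    e,d=wray(c,uv); return e+d*(z-e[2])/d[2]
E
python3 - <<'E'
from h import *
w=ctrl.camera('wrist'); t=ctrl.camera('top'); p=ctrl.get_obs()['position']
for z in(130,140,150,160): print(z,[wproj(w,(p[0]+dx,p[1],z)) for dx in(-11,0,11)],[proj(t,(p[0]+dx,p[1],z)) for dx in(-11,0)])
# check: corner piece and lid near edges in wrist view
for n,P in [('cornerpt',(541,-20,148)),('lidNR',(445,100,115)),('lidFR',(682,80,115)),('corner L end',(540,53,148))]: print(n,wproj(w,P))
a=cv2.resize(w['color'][250:340,260:380],(400,300)); b=cv2.resize(t['color'][165:210,205:265],(400,300))
cv2.imwrite('pics/w2.png',np.vstack([np.hstack([a,b]),np.hstack([cv2.resize(w['color'],(400,300)),0*a])])[:,:,::-1])
E
```

```text
130 [array([319.9, 263.6]), array([321.5, 283.7]), array([323.1, 302.8])] [(np.float64(235.7), np.float64(197.9)), (np.float64(235.7), np.float64(191.2))]
140 [array([319.7, 271.8]), array([321.4, 292.7]), array([323.1, 312.5])] [(np.float64(234.7), np.float64(196.6)), (np.float64(234.7), np.float64(189.9))]
150 [array([319.6, 280.9]), array([321.4, 302.7]), array([323.1, 323.1])] [(np.float64(233.7), np.float64(195.4)), (np.float64(233.7), np.float64(188.5))]
160 [array([319.4, 291.1]), array([321.4, 313.7]), array([323.2, 334.8])] [(np.float64(232.7), np.float64(194.1)), (np.float64(232.7), np.float64(187.2))]
cornerpt [ -7.7 162.5]
lidNR [188.1 -52. ]
lidFR [207.  355.6]
corner L end [ 84.9 135.2]
```

View pics/w2.png

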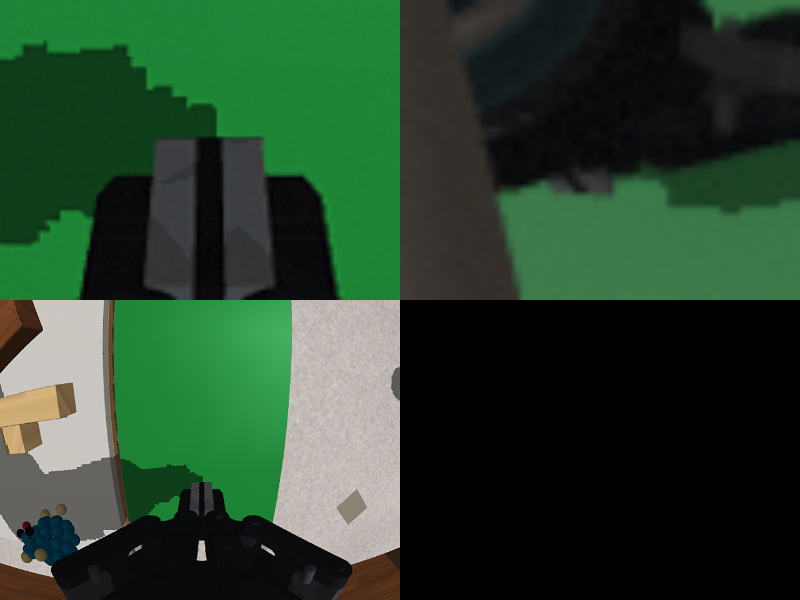

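The wrist view has the tip edge at row 291 and the top view has it at about (232,194). Both fit a tip height near 160 mm, but the reported z is 130. The camera pose itself checks out against the corner piece. So the real fingertips sit about 30 mm higher than reported and passed over the tab. I'll probe down gently to confirm.

Emit:
arm_command(increments=[[[1,0,0,0.6,0,0,0],[1,0,0,0.6,0,0,0],[1,0,0,0,0,0,0]]])

```text
clock: 4.62
position: [627.5, 156.3, 117.0]
tcp_rot: [-3.141, -0.002, 3.069]
ft_force: [-0.7, -0.3, -0.6]
opening: 0.1
finger_force: 0.0
```

Emit:
arm_command(increments=[[[1,0,0,0.2,0,0,0],[1,0,0,0.2,0,0,0],[1,0,0,0,0,0,0]]])

```text
clock: 5.0
position: [628.2, 156.4, 114.0]
tcp_rot: [-3.142, -0.0, 3.069]
ft_force: [1.1, 0.2, 0.1]
opening: -0.1
finger_force: 0.0
```

No contact at 114, below the lid surface, so the offset is real. I'll probe further to calibrate it on the lid.

Emit:
arm_command(increments=[[[1,0,0,0.6,0,0,0],[1,0,0,0.6,0,0,0],[1,0,0,0.3,0,0,0],[1,0,0,0,0,0,0]]])

```text
clock: 5.5
position: [627.9, 156.4, 98.6]
tcp_rot: [-3.141, -0.001, 3.069]
ft_force: [-0.1, 0.9, 0.4]
opening: -0.0
finger_force: 0.0
```

Emit:
arm_command(increments=[[[1,0,0,0.2,0,0,0],[1,0,0,0.2,0,0,0],[1,0,0,0.2,0,0,0],[1,0,0,0,0,0,0]]])

```text
clock: 6.0
position: [628.1, 156.4, 93.0]
tcp_rot: [-3.142, -0.0, 3.069]
ft_force: [-1.1, -0.1, -0.8]
opening: 0.1
finger_force: 0.0
```

Emit:
arm_command(increments=[[[1,0,0,0.2,0,0,0],[1,0,0,0.2,0,0,0],[1,0,0,0,0,0,0]]])

```text
clock: 6.38
position: [628.3, 156.4, 89.1]
tcp_rot: [-3.142, -0.0, 3.069]
ft_force: [-0.7, 0.7, -0.6]
opening: 0.1
finger_force: 0.0
```

Emit:
arm_command(increments=[[[1,0,0,0.15,0,0,0],[1,0,0,0.15,0,0,0],[1,0,0,0,0,0,0]]])

```text
clock: 6.75
position: [630.3, 156.3, 88.9]
tcp_rot: [3.142, 0.004, 3.069]
ft_force: [-1.8, -1.8, 8.7]
opening: 0.2
finger_force: 4.5
```

Emit:
arm_command(increments=[[[1,0,0,0.15,0,0,0],[1,0,0,0.05,0,0,0],[1,0,0,0,0,0,0]]])

```text
clock: 7.12
position: [631.9, 156.3, 88.9]
tcp_rot: [3.141, 0.008, 3.069]
ft_force: [-2.2, -1.9, 14.4]
opening: -0.2
finger_force: 7.3
```

Contact came at reported z = 88.9 on the 115 mm lid, so the real tip height is reported + 26 mm. I'll apply that from here. Next: lift, go back in front of the tab, lower, and push again.

Emit:
arm_command(increments=[[[1,0,0,-4,0,0,0],[1,0,0,-4,0,0,0],[1,4,0,0,0,0,0],[1,4,0,0,0,0,0],[1,4,0,0,0,0,0],[1,4,0,0,0,0,0],[1,4,0,0,0,0,0],[1,0,0,0,0,0,0],[1,0,0,3,0,0,0],[1,0,0,3,0,0,0],[1,0,0,0,0,0,0]]])

```text
clock: 8.5
position: [427.4, 170.3, 102.3]
tcp_rot: [-3.14, -0.004, 3.069]
ft_force: [-0.2, 0.0, 0.9]
opening: 0.1
finger_force: 0.0
```

```bash
sed -i 's/^def plan/DZ=26  # real tip z = reported + DZ\ndef plan/; s/p=np.array(o\[.position.\]);/p=np.array(o["position"])+[0,0,DZ];/' h.py; python3 - <<'E'
from h import *
Y=np.pi+BY
plan([(*b2w(-120),129,Y),(*b2w(77),129,Y)])
E
```

```text
at [427.4 170.3 128.3] [-3.14  -0.004  3.069] 8.5 F [-0.2  0.   0.9] op 0.1
turn [-0.1 -0.3  0. ] shift cm [-0.4  -0.03 -0.07]
turn [0. 0. 0.] shift cm [-19.7   0.    0. ]
```

Emit:
arm_command(increments=[[[1,-1.5,0,0,0,0,0],[1,-1.8,0,0,0,0,0],[1,-1.8,0,0,0,0,0],[1,-1.8,0,0,0,0,0],[1,-1.8,0,0,0,0,0],[1,-1.8,0,0,0,0,0],[1,-1.8,0,0,0,0,0],[1,-1.8,0,0,0,0,0],[1,-1.8,0,0,0,0,0],[1,-1.8,0,0,0,0,0],[1,-1.3,0,0,0,0,0],[1,0,0,0,0,0,0]]])

```text
clock: 10.0
position: [620.3, 157.3, 104.2]
tcp_rot: [3.141, 0.002, 3.069]
ft_force: [-0.7, 0.4, 0.6]
opening: 0.4
finger_force: 0.0
```

Emit:
arm_command(increments=[[[1,-0.5,0,0,0,0,0],[1,-0.3,0,0,0,0,0],[1,0,0,0,0,0,0]]])

```text
clock: 10.38
position: [625.3, 156.9, 104.1]
tcp_rot: [3.141, -0.002, 3.069]
ft_force: [-3.7, 1.3, 1.9]
opening: 0.1
finger_force: 1.8
```

```bash
python3 - <<'E'
from h import *
np.set_printoptions(precision=1,suppress=True)
plan([(*b2w(77),129,np.pi+BY)])
s=ctrl.camera('scene')
q=blob(s['color'],(50,120,40),(75,255,255),(0,230,480,480)); p=cv2.approxPolyDP(q,0.03*cv2.arcLength(q,True),True)[:,0]
print([plane(s,k,115)[:2].round() for k in p])
E
```

```text
at [625.3 156.9 130.1] [ 3.1 -0.   3.1] 10.38 F [-3.7  1.3  1.9] op 0.1
turn [ 0.  -0.1  0. ] shift cm [-0.3 -0.1  0.1]
[array([640.,  85.]), array([866.,  65.]), array([874., 174.]), array([815., 214.]), array([640., 227.])]
```

Emit:
arm_command(increments=[[[1,-0.3,0,0,0,0,0],[1,0,0,0,0,0,0]]])

```text
clock: 10.68
position: [625.2, 156.8, 104.1]
tcp_rot: [3.141, -0.008, 3.07]
ft_force: [-10.8, 1.4, 7.2]
opening: 0.1
finger_force: 5.5
```

Emit:
arm_command(increments=[[[1,0.3,0,0,0,0,0],[-1,1.2,0,-4,0,0,0],[-1,0,0,-5,0,0,0],[-1,0,0,0,0,0,0]]])

```text
clock: 11.18
position: [619.4, 158.0, 200.4]
tcp_rot: [3.139, 0.013, 3.069]
ft_force: [0.5, 0.1, -0.1]
opening: 54.5
finger_force: 0.0
```

```bash
python3 - <<'E'
from h import *
Y=np.pi+BY
np.set_printoptions(precision=1,suppress=True)
w=ctrl.camera('wrist'); cv2.imwrite('pics/w3.png',w['color'][:,:,::-1])
# offcut: centre 480,-14.5, long axis angle from rect corners
import math
for n,a,b in [('off',(511,-39),(486,26)),('off2',(472,-54),(449,11)),('bark',(561,-84),(520,-86)),('barklong',(566,-158),(559,-81)),('barklong2',(529,-151),(519,-83)),('corner',(540,-20),(540,53)),('corner2',(565,8),(565,53))]:
    print(n,math.degrees(math.atan2(b[1]-a[1],b[0]-a[0])))
plan([])
E
```

```text
off 111.03751102542182
off2 109.48612957246577
bark -177.2072976342867
barklong 95.1944289077348
barklong2 98.3658861240326
corner 90.0
corner2 90.0
at [617.5 157.7 223.5] [3.1 0.  3.1] 11.22 F [-1.2  0.4  1.1] op 61.7
```

The lid is at its stop: the push force rose with no further motion, and its near edge moved about 195 mm. Now the offcut.

```bash
python3 - <<'E'
from h import *
d=np.radians
plan([(480,-16,225,d(110.5)),(480,-16,123,d(110.5)),(480,-16,225,d(110.5)),(*b2w(-70),225,d(85.8)),(*b2w(-70),80,d(85.8))])
E
```

```text
at [617.5 157.7 223.5] [3.14  0.008 3.069] 11.22 F [-1.2  0.4  1.1] op 61.7
turn [ 0.3  0.4 65.3] shift cm [-11.46 -18.97  -0.15]
turn [0. 0. 0.] shift cm [ 0.  -0.  10.2]
turn [0. 0. 0.] shift cm [  0.    0.  -10.2]
turn [-0.  -0.  24.7] shift cm [18.17 -1.22 -0.  ]
turn [0. 0. 0.] shift cm [ 0.  -0.  14.5]
```

Emit:
arm_command(increments=[[[-1,0,0,0,0,0,9.3],[-1,0,0,0,0,0,9.3],[-1,0,0,0,0,0,9.3],[-1,0,0,0,0,0,9.3],[-1,0,0,0,0,0,9.3],[-1,0,0,0,0,0,9.3],[-1,0,0,0,0,0,9.5],[-1,-2.9,-4.7,0,0,0,0],[-1,-2.9,-4.7,0,0,0,0],[-1,-2.9,-4.8,0,0,0,0],[-1,-2.8,-4.8,0,0,0,0],[-1,0,0,0,0,0,0]]])

```text
clock: 12.72
position: [473.8, -18.9, 192.6]
tcp_rot: [-3.139, -0.001, 1.925]
ft_force: [0.5, 0.3, -0.5]
opening: 85.6
finger_force: 0.0
```

```bash
python3 - <<'E'
from h import *
d=np.radians
plan([(480,-16,123,d(110.5))])
# check offcut in the wrist view: two-view check of its top face
w=ctrl.camera('wrist'); cv2.imwrite('pics/w4.png',w['color'][:,:,::-1])
for P in [(511,-39,152),(486,26,152),(449,11,152),(472,-54,152)]: print(wproj(w,P))
E
```

```text
at [473.8 -18.9 218.6] [-3.139e+00 -1.000e-03  1.925e+00] 12.72 F [ 0.5  0.3 -0.5] op 85.6
turn [-0.2 -0.  -0.2] shift cm [0.06 0.68 9.56]
[366.  301.2]
[369.2 193.7]
[300.  195.5]
[300.7 302.1]
```

View pics/w4.png

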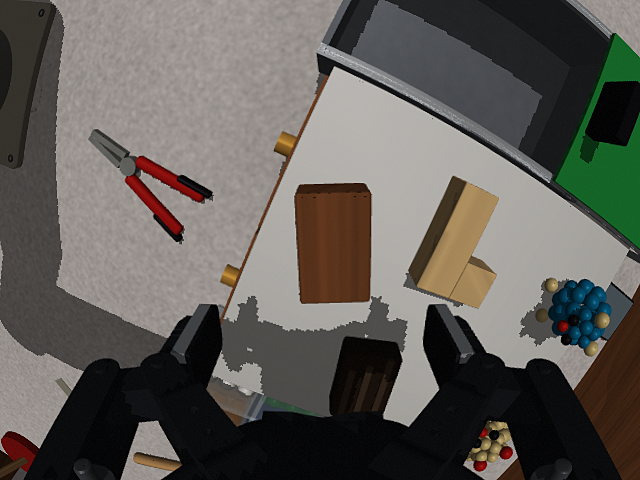

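The wrist view agrees with the measurement: offcut top face at (296,193), (371,192), (371,301), (301,301), against predicted (300,195)…(301,302). The lid is seen open at the upper right. Descending to grip.

Emit:
arm_command(increments=[[[-1,0,0.65,0,0,0,0],[-1,0,0,2.5,0,0,0],[-1,0,0,2.5,0,0,0],[-1,0,0,2.5,0,0,0],[-1,0,0,2,0,0,0],[-1,0,0,0,0,0,0],[1,0,0,0,0,0,0],[1,0,0,0,0,0,0],[1,0,0,0,0,0,0],[1,0,0,0,0,0,0],[1,0,0,0,0,0,0],[1,0,0,0,0,0,0]]], grip_force=40)

```text
clock: 14.28
position: [484.2, -14.7, 100.4]
tcp_rot: [3.139, 0.001, 1.929]
ft_force: [0.2, -0.2, 5.3]
opening: 44.4
finger_force: 43.5
```

Emit:
arm_command(increments=[[[1,0,0,-4,0,0,0],[1,0,0,-5,0,0,0],[1,0,0,-2,0,0,0],[1,0,0,0,0,0,8.2],[1,0,0,0,0,0,8.2],[1,0,0,0,0,0,8.3],[1,0,0,0,0,0,0]]])

```text
clock: 15.15
position: [482.2, -14.6, 208.6]
tcp_rot: [-3.14, 0.0, 1.5]
ft_force: [-0.4, -0.4, -0.8]
opening: 44.3
finger_force: 42.8
```

```bash
python3 - <<'E'
from h import *
d=np.radians
plan([(*b2w(-70),230,d(85.8)),(*b2w(-70),80,d(85.8)),(*b2w(-70),230,d(85.8)),(545,-119,230,d(101))])
E
```

```text
at [482.2 -14.6 234.6] [-3.14  0.    1.5 ] 15.15 F [-0.4 -0.4 -0.8] op 44.3
turn [-0.1  0.   0.1] shift cm [18.02 -1.42  0.46]
turn [0. 0. 0.] shift cm [ 0. -0. 15.]
turn [0. 0. 0.] shift cm [  0.   0. -15.]
turn [ -0.    0.  -15.2] shift cm [-29.2    0.82   0.  ]
```

Emit:
arm_command(increments=[[[1,4.5,-0.35,0,0,0,0],[1,4.5,-0.35,0,0,0,0],[1,4.5,-0.35,0,0,0,0],[1,4.5,-0.35,0,0,0,0],[1,0,0,0,0,0,0],[1,0,0,4,0,0,0],[1,0,0,4,0,0,0],[1,0,0,4,0,0,0],[1,0,0,3.2,0,0,0],[1,0,0,0,0,0,0],[1,0,0,0,0,0,0]]])

```text
clock: 16.52
position: [482.9, 165.6, 58.2]
tcp_rot: [3.14, -0.0, 1.498]
ft_force: [1.2, 0.1, -0.4]
opening: 44.2
finger_force: 42.7
```

```bash
python3 - <<'E'
from h import *
plan([(*b2w(-70),80,np.radians(85.8))])
E
```

```text
at [482.9 165.6  84.2] [ 3.14  -0.     1.498] 16.52 F [ 1.2  0.1 -0.4] op 44.2
turn [ 0.1 -0.   0. ] shift cm [ 0.04 -0.17  0.42]
```

Emit:
arm_command(increments=[[[-0.4,0,0,0,0,0,0],[-0.4,0,0,0,0,0,0],[-0.4,0,0,-4,0,0,0],[-0.4,0,0,-5,0,0,0],[-0.4,0,0,-5.5,0,0,0],[-1,0,0,0,0,0,-7.6],[-1,0,0,0,0,0,-7.6],[-1,0,0,0,0,0,0]]])

```text
clock: 17.52
position: [482.3, 166.1, 203.2]
tcp_rot: [3.14, -0.0, 1.762]
ft_force: [0.3, -0.5, 0.8]
opening: 85.5
finger_force: 0.0
```

```bash
python3 - <<'E'
from h import *
d=np.radians
plan([(545,-119,230,d(101)),(545,-119,123,d(101))])
E
```

```text
at [482.3 166.1 229.2] [ 3.14  -0.     1.762] 17.52 F [ 0.3 -0.5  0.8] op 85.5
turn [ 0.1 -0.  -0. ] shift cm [-29.18   0.71  -0.08]
turn [0. 0. 0.] shift cm [ 0.  -0.  10.7]
```

Emit:
arm_command(increments=[[[-1,-4.17,0.1,0,0,0,0],[-1,-4.17,0.1,0,0,0,0],[-1,-4.17,0.1,0,0,0,0],[-1,-4.17,0.1,0,0,0,0],[-1,-4.17,0.1,0,0,0,0],[-1,-4.17,0.1,0,0,0,0],[-1,-4.17,0.1,0,0,0,0],[-1,0,0,0,0,0,0],[-1,0,0,0,0,0,0]]])

```text
clock: 18.65
position: [544.4, -118.9, 202.1]
tcp_rot: [-3.141, -0.001, 1.762]
ft_force: [-0.2, -0.3, -0.5]
opening: 85.6
finger_force: 0.0
```

```bash
python3 - <<'E'
from h import *
d=np.radians
plan([(545,-119,123,d(101))])
w=ctrl.camera('wrist'); im=w['color'].copy()
for P,c in [((566,-158,146),(255,0,0)),((559,-81,146),(255,0,0)),((519,-83,146),(255,0,0)),((529,-151,146),(255,0,0)),((545,-119,146),(0,255,0))]: 
    q=wproj(w,P); print(q); cv2.circle(im,(int(q[0]),int(q[1])),2,c,-1)
cv2.imwrite('pics/w5.png',im[:,:,::-1])
E
```

```text
at [ 544.4 -118.9  228.1] [-3.141e+00 -1.000e-03  1.762e+00] 18.65 F [-0.2 -0.3 -0.5] op 85.6
turn [-0. -0. -0.] shift cm [-0.02  0.06 10.51]
[342.4 304.4]
[357.2 193.9]
[292.9 184.9]
[290.8 286.2]
[323.2 246.7]
```

View pics/w5.png

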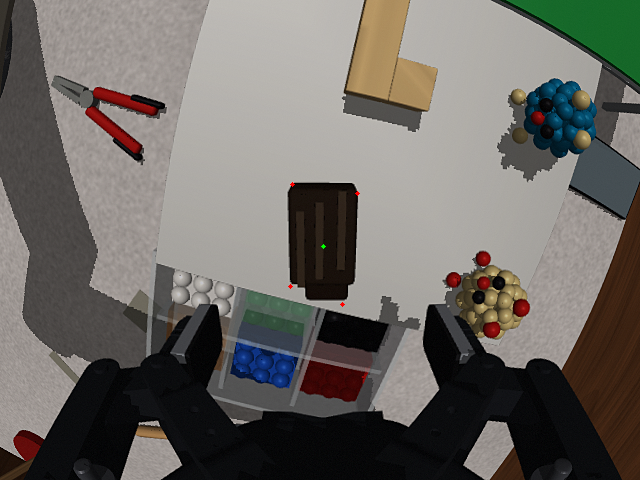

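The bark (col 290–356, rows 183–300) is centred between the fingers, parallel to the pads. The dog (455–525, 255–335) lies clear to the right. I'll descend with the fingers partly closed for margin.

Emit:
arm_command(increments=[[[-0.5,0,0,0,0,0,0],[-0.5,0,0,2.5,0,0,0],[-0.5,0,0,2.5,0,0,0],[-0.5,0,0,2.5,0,0,0],[-0.5,0,0,2.5,0,0,0],[-0.5,0,0,0.5,0,0,0],[-0.5,0,0,0,0,0,0],[1,0,0,0,0,0,0],[1,0,0,0,0,0,0],[1,0,0,0,0,0,0],[1,0,0,0,0,0,0],[1,0,0,0,0,0,0]]])

```text
clock: 20.2
position: [546.1, -119.6, 98.8]
tcp_rot: [3.139, 0.001, 1.763]
ft_force: [-0.4, 0.4, 6.6]
opening: 43.0
finger_force: 43.3
```

Emit:
arm_command(increments=[[[1,0,0,-4,0,0,0],[1,0,0,-5,0,0,0],[1,0,0,-2,0,0,0],[1,0,0,0,0,0,7.6],[1,0,0,0,0,0,7.6],[1,0,0,0,0,0,0]]])

```text
clock: 20.95
position: [544.4, -119.2, 207.0]
tcp_rot: [-3.141, -0.0, 1.5]
ft_force: [-0.3, -0.6, -0.5]
opening: 43.3
finger_force: 42.6
```

```bash
python3 - <<'E'
from h import *
d=np.radians
plan([(*b2w(-12),230,d(85.8)),(*b2w(-12),80,d(85.8)),(*b2w(-12),230,d(85.8)),(552.5,27,230,d(90))])
E
```

```text
at [ 544.4 -119.2  233. ] [-3.141 -0.     1.5  ] 20.95 F [-0.3 -0.6 -0.5] op 43.3
turn [-0.  -0.   0.1] shift cm [27.99 -2.6   0.3 ]
turn [0. 0. 0.] shift cm [ 0. -0. 15.]
turn [0. 0. 0.] shift cm [  0.   0. -15.]
turn [ 0.   0.  -4.2] shift cm [-13.49   1.35   0.  ]
```

Emit:
arm_command(increments=[[[1,4,-0.37,0,0,0,0],[1,4,-0.37,0,0,0,0],[1,4,-0.37,0,0,0,0],[1,4,-0.37,0,0,0,0],[1,4,-0.37,0,0,0,0],[1,4,-0.37,0,0,0,0],[1,4,-0.37,0,0,0,0],[1,0,0,0,0,0,0],[1,0,0,4,0,0,0],[1,0,0,4,0,0,0],[1,0,0,4,0,0,0],[1,0,0,3.2,0,0,0]]])

```text
clock: 22.45
position: [538.4, 160.6, 53.3]
tcp_rot: [-3.14, 0.001, 1.499]
ft_force: [0.8, -0.7, -0.3]
opening: 43.2
finger_force: 42.6
```

Emit:
arm_command(increments=[[[1,0,0,0,0,0,0],[1,0,0,0,0,0,0],[-0.4,0,0,0,0,0,0],[-0.4,0,0,0,0,0,0],[-0.4,0,0,-4,0,0,0],[-0.4,0,0,-5,0,0,0],[-0.4,0,0,-6,0,0,0],[-0.4,0,0,0,0,0,-4.2],[-0.4,0,0,0,0,0,0]]])

```text
clock: 23.58
position: [540.0, 162.1, 206.9]
tcp_rot: [3.139, -0.0, 1.571]
ft_force: [0.1, -0.4, -0.5]
opening: 59.9
finger_force: 0.0
```

```bash
python3 - <<'E'
from h import *
d=np.radians
plan([(552.5,27,230,d(90)),(552.5,27,123,d(90))])
E
```

```text
at [540.  162.1 232.9] [ 3.139 -0.     1.571] 23.57 F [ 0.1 -0.4 -0.5] op 59.9
turn [ 0.2 -0.   0. ] shift cm [-13.51   1.25   0.29]
turn [0. 0. 0.] shift cm [ 0.  -0.  10.7]
```

Emit:
arm_command(increments=[[[-0.5,-3.4,0.31,0,0,0,0],[-0.5,-3.4,0.31,0,0,0,0],[-0.5,-3.4,0.31,0,0,0,0],[-0.5,-3.3,0.32,0,0,0,0],[-0.5,0,0,0,0,0,0],[-0.5,0,0,0,0,0,0]]])

```text
clock: 24.32
position: [551.1, 27.3, 204.4]
tcp_rot: [-3.14, -0.001, 1.571]
ft_force: [1.1, 0.5, 0.1]
opening: 63.9
finger_force: 0.0
```

```bash
python3 - <<'E'
from h import *
d=np.radians
plan([(552.5,27,123,d(90))])
w=ctrl.camera('wrist'); q=blob(w['color'],(14,60,80),(30,255,255),(230,130,460,340))
p=cv2.approxPolyDP(q,0.02*cv2.arcLength(q,True),True)[:,0]
print([(k.tolist(),wplane(w,k,148)[:2].round().tolist()) for k in p])
E
```

```text
at [551.1  27.3 230.4] [-3.140e+00 -1.000e-03  1.571e+00] 24.32 F [1.1 0.5 0.1] op 63.9
turn [-0.1 -0.   0. ] shift cm [-0.03  0.14 10.74]
[([309, 196], [543.0, 60.0]), ([306, 309], [540.0, -19.0]), ([378, 310], [590.0, -20.0]), ([377, 262], [587.0, 16.0]), ([344, 259], [565.0, 18.0]), ([344, 198], [564.0, 59.0])]
```

Emit:
arm_command(increments=[[[-0.5,0,0.1,0,0,0,0],[-0.5,0,0,2.5,0,0,0],[-0.5,0,0,2.5,0,0,0],[-0.5,0,0,2.5,0,0,0],[-0.5,0,0,2.5,0,0,0],[-0.5,0,0,0.7,0,0,0],[-0.5,0,0,0,0,0,0],[1,0,0,0,0,0,0],[1,0,0,0,0,0,0],[1,0,0,0,0,0,0],[1,0,0,0,0,0,0],[1,0,0,0,0,0,0]]])

```text
clock: 25.88
position: [554.1, 26.8, 99.6]
tcp_rot: [3.139, 0.0, 1.571]
ft_force: [0.2, 0.6, 6.0]
opening: 25.2
finger_force: 41.2
```

Emit:
arm_command(increments=[[[1,0,0,-4,0,0,0],[1,0,0,-5,0,0,0],[1,0,0,-2,0,0,0],[1,0,0,0,0,0,4.2],[1,0,0,0,0,0,0],[1,0,0,0,0,0,0]]])

```text
clock: 26.62
position: [552.1, 27.0, 207.3]
tcp_rot: [-3.14, 0.0, 1.499]
ft_force: [-0.1, 0.4, -0.4]
opening: 25.0
finger_force: 40.5
```

```bash
python3 - <<'E'
from h import *
d=np.radians
plan([(*b2w(33,15),230,d(85.8)),(*b2w(33,15),85,d(85.8))])
E
```

```text
at [552.1  27.  233.3] [-3.14   0.     1.499] 26.62 F [-0.1  0.4 -0.4] op 25.0
turn [-0.1  0.   0.1] shift cm [14.86  2.21  0.33]
turn [0. 0. 0.] shift cm [ 0.  -0.  14.5]
```

Emit:
arm_command(increments=[[[1,3.7,0.55,0,0,0,0],[1,3.7,0.55,0,0,0,0],[1,3.7,0.55,0,0,0,0],[1,3.7,0.55,0,0,0,0],[1,0,0,0,0,0,0],[1,0,0,4,0,0,0],[1,0,0,4,0,0,0],[1,0,0,4,0,0,0],[1,0,0,2.5,0,0,0],[1,0,0,0,0,0,0],[1,0,0,0,0,0,0]]])

```text
clock: 28.0
position: [585.3, 172.4, 63.8]
tcp_rot: [-3.141, 0.0, 1.498]
ft_force: [-2.5, -0.4, -1.2]
opening: 25.1
finger_force: 42.8
```

Emit:
arm_command(increments=[[[0,0,0,0,0,0,0],[0,0,0,0,0,0,0],[0,0,0,-4,0,0,0],[0,0,0,-5,0,0,0],[0,0,0,-6,0,0,0],[1,0,0,0,0,0,-9],[1,0,0,0,0,0,-9],[1,0,0,0,0,0,-9],[1,0,0,0,0,0,-9],[1,0,0,0,0,0,-9],[1,0,0,0,0,0,-9],[1,0,0,0,0,0,-9]]])

```text
clock: 29.5
position: [587.1, 173.0, 215.8]
tcp_rot: [3.139, 0.004, 2.603]
ft_force: [-0.4, -0.7, 0.6]
opening: -0.3
finger_force: 0.0
```

Emit:
arm_command(increments=[[[1,0,0,0,0,0,-9],[1,0,0,0,0,0,-9],[1,0,0,0,0,0,-9],[1,0,0,0,0,0,0]]])

```text
clock: 30.0
position: [586.9, 173.0, 215.4]
tcp_rot: [3.141, 0.004, 3.067]
ft_force: [-0.3, -0.5, -0.4]
opening: 0.0
finger_force: 0.0
```

```bash
python3 - <<'E'
from h import *
Y=np.pi+BY
plan([(*b2w(126),228,Y),(*b2w(126),130,Y),(*b2w(-92),130,Y)])
w=ctrl.camera('wrist'); t=ctrl.camera('top'); cv2.imwrite('pics/w6.png',np.hstack([cv2.resize(w['color'],(400,300)),cv2.resize(t['color'][120:330,170:450],(400,300))])[:,:,::-1])
E
```

```text
at [586.9 173.  241.4] [3.141 0.004 3.067] 30.0 F [-0.3 -0.5 -0.4] op 0.0
turn [ 0.   0.2 -0.1] shift cm [-9.11 -1.46  1.34]
turn [0. 0. 0.] shift cm [ 0.  -0.   9.8]
turn [0. 0. 0.] shift cm [21.8 -0.  -0. ]
```

View pics/w6.png

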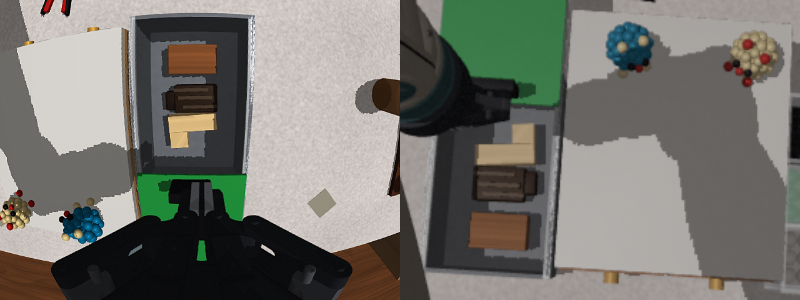

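Both views show all three pieces lying flat in the bin: offcut (190,58), bark (190,98) and corner (190,130) in the left picture. Both animals are still standing. Next I go behind the tab and close the lid.

Emit:
arm_command(increments=[[[1,-4.6,-0.7,0,0,0,0],[1,-4.5,-0.7,0,0,0,0],[1,0,0,0,0,0,0],[1,0,0,4,0,0,0],[1,0,0,4,0,0,0],[1,0,0,3.1,0,0,0],[1,0,0,0,0,0,0]]])

```text
clock: 30.98
position: [671.6, 152.3, 99.3]
tcp_rot: [-3.14, -0.007, 3.068]
ft_force: [0.1, 0.0, -0.9]
opening: -0.2
finger_force: 0.0
```

Emit:
arm_command(increments=[[[1,1.5,0,0,0,0,0],[1,1.8,0,0,0,0,0],[1,1.8,0,0,0,0,0],[1,1.8,0,0,0,0,0],[1,1.8,0,0,0,0,0],[1,1.8,0,0,0,0,0],[1,1.8,0,0,0,0,0],[1,1.8,0,0,0,0,0],[1,1.8,0,0,0,0,0],[1,1.8,0,0,0,0,0],[1,1.8,0,0,0,0,0],[1,0,0,0,0,0,0]]])

```text
clock: 32.48
position: [477.6, 166.2, 101.4]
tcp_rot: [-3.14, -0.004, 3.07]
ft_force: [-0.4, 0.6, -0.4]
opening: -0.2
finger_force: 0.0
```

```bash
python3 - <<'E'
from h import *
plan([(*b2w(-91),130,np.pi+BY)])
E
```

```text
at [477.6 166.2 127.4] [-3.14  -0.004  3.07 ] 32.48 F [-0.4  0.6 -0.4] op -0.2
turn [-0.1 -0.2  0.1] shift cm [ 1.74  0.02 -0.26]
```

Emit:
arm_command(increments=[[[1,0.8,0,0,0,0,0],[1,0.6,0,0,0,0,0],[1,0,0,0,0,0,0]]])

```text
clock: 32.85
position: [465.9, 167.5, 101.9]
tcp_rot: [-3.141, -0.002, 3.069]
ft_force: [-0.5, -0.2, 0.1]
opening: 0.1
finger_force: 0.0
```

Emit:
arm_command(increments=[[[1,0.4,0,0,0,0,0],[1,0,0,0,0,0,0]]])

```text
clock: 33.1
position: [462.5, 167.8, 102.2]
tcp_rot: [-3.142, -0.001, 3.069]
ft_force: [0.4, 1.3, -0.1]
opening: 0.2
finger_force: 0.2
```

Emit:
arm_command(increments=[[[1,0.3,0,0,0,0,0],[1,0,0,0,0,0,0]]])

```text
clock: 33.35
position: [461.9, 167.9, 102.5]
tcp_rot: [-3.141, 0.004, 3.069]
ft_force: [4.5, 0.2, -3.6]
opening: -0.0
finger_force: 2.6
```

Emit:
arm_command(increments=[[[1,0.3,0,0,0,0,0],[1,0,0,0,0,0,0]]])

```text
clock: 33.6
position: [462.1, 167.8, 103.1]
tcp_rot: [-3.141, 0.01, 3.068]
ft_force: [10.6, -1.8, -7.8]
opening: -0.3
finger_force: 5.6
```

Emit:
arm_command(increments=[[[1,-1,0,0,0,0,0],[1,-1,0,-3,0,0,0],[1,0,0,-5,0,0,0],[1,0,0,-5,0,0,0],[1,0,0,0,0,0,0],[1,0,0,0,0,0,0],[1,0,0,0,0,0,0]]])

```text
clock: 34.48
position: [475.3, 166.6, 230.4]
tcp_rot: [-3.141, -0.004, 3.069]
ft_force: [-0.3, -0.8, -0.6]
opening: 0.0
finger_force: 0.0
```

```bash
python3 - <<'E'
from h import *
s=ctrl.camera('scene'); t=ctrl.camera('top')
q=blob(s['color'],(50,120,40),(75,255,255),(0,230,480,480)); p=cv2.approxPolyDP(q,0.03*cv2.arcLength(q,True),True)[:,0]
print([plane(s,k,115)[:2].round().tolist() for k in p]); plan([])
h=cv2.cvtColor(t['color'],cv2.COLOR_RGB2HSV); t0=np.load('top0.npy',allow_pickle=True).item()
for n,lo,hi,roi in [('bird',(95,100,30),(115,255,255),(300,125,365,180)),('dog',(18,50,90),(32,255,255),(390,130,442,190))]:
    for c in(t0,t):
        m=cv2.moments(blob(c['color'],lo,hi,roi)); print(n,m['m10']/m['m00'],m['m01']/m['m00'])
E
```

```text
[[429.0, 102.0], [666.0, 81.0], [678.0, 223.0], [441.0, 243.0]]
at [475.6 166.6 256.5] [-3.141e+00 -3.000e-03  3.069e+00] 34.58 F [-0.2 -0.3 -0.1] op -0.1
bird 329.0267366316841 151.63943028485758
bird 329.0741567460317 151.72842261904762
dog 416.5189495672933 154.66845717696208
dog 416.7830054177359 155.0256629597947
```

The lid is against its shut stop: the force rose without motion and the total travel was about 199 mm. The animals haven't moved and the arm is clear, so I'm handing in.

```bash
python3 -c "
from cell import ctrl; print(ctrl.close_job())"
```

```text
the job is handed in; nothing more can be done
None
```

The job is handed in (no verdict came back): all three scrap pieces lie flat in the bin, the lid is shut against its stop, both bead animals are where they began, and the arm is clear at about 35 s.

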